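# Seat the milling cup on the blender base and lock it

### The job

Stand the steel milling cup upright in the round well of the blender base and turn it until the drive under it catches and the cup drops fully home. Then throw the base's lock lever all the way over towards the cup and let go, leaving the cup seated and the other things on the worktop where they are.

Things in the scene. Friction and masses are not known exactly. Their poses are not given: they have to be found in the camera images.
- mill_cup_mid (a point): Milling cup, the one thing to pick up: upside-down smooth steel cup, closed round top 54 mm in diameter (34 to 110 mm above its underside), on a wider black collar 76 mm in diameter (12 to 34 mm). Stands upright at the start, in one of two places on the right; the jar has the other. Mass about 0.24 kg. The point given lies on its axis, 55 mm above the underside; z up.
- mill_cup_foot (a point): Centre of the milling cup's underside. Here, below the collar, stand four black square drive dogs (19 x 19 mm, 12 mm high) with a cross of two open slots 10 mm wide between them. The slots run along this point's x and y axes, so the cup fits its drive every quarter turn.
- well_floor (a point): Centre of the floor of the round well (78.6 mm in diameter) in the white blender base, which is fixed. The floor is 54 mm above the worktop. x points from the lever deck to the well, so roughly away from the robot; z up. With the cup fully home its underside (the dogs) stands on this floor, and mill_cup_mid is 55 mm above this point.
- well_mouth (a point): Centre of the well's mouth, on top of the base's round tower (140 mm across at the top, 152 mm at the foot), 90 mm above the worktop and 36 mm above the well floor. The well widens at 45 degrees over its top 8 mm, from 78.6 to 94.6 mm.
- drive_top (a point): Top centre of the drive cross in the well, 10 mm above the floor: two crossed steel bars 7 mm thick, 40 mm long, rounded on top. It stopped at any angle, not given (this point's axes are the base's); its stiff shaft holds it (0.5 N m). A cup whose slots miss it rides 10 mm too high, its collar already centred by the well; within about 0.1 rad of a fit it can sink those 10 mm.
- lock_lever_tip (a point): Centre of the black ball (26 mm in diameter) at the end of the lock lever, about 133 mm above the worktop, on the robot's side of the base. The lever's steel rod is 70 mm long from pivot to ball centre.
- lever_pivot (a point): Pivot of the lock lever, 67 mm above the worktop, 120 mm from the well's axis towards the robot, on a small block on the low deck of the base (deck 84 mm wide, top 45 mm above the worktop, reaching 165 mm from the well's axis). x as for the well: the lever swings in the upright plane of this x axis, and is thrown towards plus x.
- lock_lever (a joint): Angle of the lock lever, rad: 0 = leaning 0.35 rad from upright away from the cup (open), 0.7 = end stop, leaning 0.35 rad towards the cup (locked). It stays where it is left; moving it takes about 1 to 2 N at the ball.
- pitcher: Bystander: orange plastic blender pitcher, 110 mm across, 190 mm tall, with a loop handle; origin at the centre of its underside.
- melamine_cups: Bystander: two stacked white melamine cups, together 84 mm across and 108 mm tall; origin at the centre of the underside.
- ladle: Bystander: steel ladle lying down, bowl 80 mm across and 34 mm high, handle 270 mm long along its minus x; origin under the bowl.
- jar: Bystander: small open glass jar, 56 mm across, 66 mm tall; origin at the centre of its underside.
- jar_cap: Bystander: aluminium twist cap, 54 mm across, 14 mm tall, lying flat; origin at the centre of its underside.
- spatula: Bystander: spatula lying flat, 250 mm long along its x, wooden handle, steel blade 65 mm wide; origin at mid-length on the worktop.

How it is judged:
By the outcome, as a careful person would: the job done as asked, in the order asked, and still so for the second after the job is handed in, with the robot touching nothing.
It also fails if it takes over 67 s, if anything falls off the work surface, if the arm or the gripper's body presses on something with over 40 N, if the wrist force passes 120 N, or if a joint passes its speed limit or range.

### The arm

A 7-joint arm with a two-finger parallel gripper is mounted at the origin on the work surface. World frame = base frame: x ahead of the robot, y to its left, z up, the work surface at z = 0. Lengths are in m, angles in rad, forces in N, time in s.
With the tool pointing down it reaches from about 0.425 to 1.025 m from the base axis. Payload 9.4 kg.
Tool frame: the origin (TCP) lies between the finger pads; the fingertips stand 19 mm ahead of it and the grasp point (between the pads) is the TCP (r.tips_ahead is the distance from the TCP to the fingertips, in m); z points along the fingers, y is the line along which they close (so a half turn about z gives the same grasp; the last joint's range is limited). The gripper opens to 85 mm and grips with 20 to 120 N. Pads are 22 mm wide; open, the fingers measure 114 mm over their backs; the gripper's body (76 mm by 85 mm) begins 54 mm behind the grasp point. The pads swing forward as they close: fully open they stand 13 mm farther back than shut.
Start: joints at [-1.255, 0.599, -0.003, 1.599, 0.002, 0.943, -0.08], TCP at [0.278, 0.67, 0.25] pointing down, gripper open.
Joint ranges: [-2.57, 2.57], [-0.35, 1.97], [-1.29, 1.29], [0.11, 2.56], [-1.05, 4.19], [0.11, 1.86], [-2.63, 2.63]. Speed limits (rad/s): [2.22, 2.22, 3.01, 3.01, 3.14, 3.14, 3.14].

### API

Orientations are given as [roll, pitch, yaw] about the fixed x, y, z axes, in that order (R = Rz(yaw) Ry(pitch) Rx(roll)).
In Python, from cell import r, imaging gives the robot as it stands.
- The arm moves only by the tool move_arm, never from a script. Its argument "increments" is a list of rows, each a list of 4 numbers: the shift along the tool's x, y, z in mm, then the turn about the tool's z in degrees. In form: [[dx, dy, dz, twist], ...]. A call has 1 to 12 rows; each row is the pose to reach, as a shift and turn from the pose commanded when the call began, along the tool's axes at that moment; what a row does not reach only later rows make up. A row lasts 1/12 s, in which the tool goes at most 41.7 mm and 7.16 degrees, less where a joint would pass 70% of its speed; a pose out of reach is approached as far as the arm can. A call with a gripper value outside its range is refused whole. "jaw" is the finger opening in mm, from 0 to 85.4, set as the call begins (left out, the last holds). The fingers move at their own pace and stop on an object; "newtons" is the grip in N (left out, the last holds). Time passes only in rows, so rows that repeat a pose let the fingers close. It gives the time, the measured TCP pose, the force, the opening and the grip force at its end, in the units of the state.
- r.sense(): the state, without advancing time (a new reading comes with each control period).
- imaging.grab_frame(name): name is "side" or "top" or "wrist"; returns (picture, depth): 384x512x3 uint8, red, green, blue; 384x512 float32, m along the optical axis (not along the pixel's ray), 0 where there is no reading.
- imaging.calibration(name): a dict with "fx", "fy", "cx", "cy" (pixels), "R" (3x3) and "t" (3): a world point X has camera coordinates R X + t; the wrist camera has in their place "tool_from_camera" (4x4, takes a point from camera to tool coordinates, whose origin is the TCP and whose axes are the flange's). Camera axes: x right, y down, z forward; pixel columns grow to the right and rows downward; lengths in m; the calibration is good to about 2 mm. A picture is of the moment at which its call begins: read the wrist's pose just before it. calibration takes no time and is no camera call.
- r.hand_in(): hands the job in; it is judged then, once.
The state is a dict: "t": time; "qpos": joint angles; "qvel": joint speeds; "effort": joint torques, N m; "ee_pos": TCP position; "eef_rot": TCP orientation; "ft_force": force on the tool from outside, world axes, zero at the start; "wrist_torque": the same for the moment, N m; "gripper_width": finger opening in m; "gripper_force": force on a finger pad.
Only numpy, scipy, OpenCV 4.12 (cv2) and the standard library are available. Lean on these libraries where they do the work, as an engineer would, in place of code of your own. Each camera call takes 0.05 s, during which the arm holds its last target. There are 200 camera calls.

## Working session

There is one attempt and no reset: what is moved stays moved. The work goes in short steps, Python scripts to look and compute and a tool call to move; the robot and the scene stay as the last step left them, time stands still between calls to the robot, and variables do not carry over. Pictures are saved under pics/ and viewed, at most 10 in all, crops included, and the job is handed in when it is done.

Besides the shell and the picture viewer there is one more tool, called after "Request:" as name([rows], argument=value, ...), one row to a line, values as JSON. move_arm: Moves the arm, as the interface text tells. Its arguments: {"type":"object","properties":{"increments":{"type":"array","items":{"type":"array","items":{"type":"number"}}},"jaw":{"type":"number"},"newtons":{"type":"number"}},"required":["increments"]}

```bash
mkdir -p pics; ls; cat > h.py <<'E'
from cell import r, imaging
import numpy as np, cv2
from scipy.spatial.transform import Rotation as Ro
def grab(name,save=None):
    s=r.sense(); p,d=imaging.grab_frame(name); c=imaging.calibration(name)
    if name=="wrist":
        T=np.eye(4); T[:3,:3]=Ro.from_euler('xyz',s["eef_rot"]).as_matrix(); T[:3,3]=s["ee_pos"]
        W=T@np.array(c["tool_from_camera"])
    else:
        M=np.eye(4); M[:3,:3]=c["R"]; M[:3,3]=np.ravel(c["t"]); W=np.linalg.inv(M)
    v,u=np.mgrid[:384,:512]
    P=np.stack([(u-c["cx"])/c["fx"]*d,(v-c["cy"])/c["fy"]*d,d],-1)@W[:3,:3].T+W[:3,3]
    P[d==0]=np.nan
    if save: cv2.imwrite(f"pics/{save}.png",p[...,::-1]); np.savez(f"pics/{save}.npz",p=p,d=d,P=P,W=W)
    return p,d,P,W
E
python3 - <<'E'
from h import *
a=grab("top","top0")[0];b=grab("side","side0")[0]
cv2.imwrite("pics/both0.png",np.vstack([a,b])[...,::-1][:, :]) 
s=r.sense();print({k:np.round(v,3) for k,v in s.items()})
for n in("top","side"):print(n,np.load(f"pics/{n}0.npz")["W"].round(3).tolist(),imaging.calibration(n)["fx"])
print(imaging.calibration("wrist"))
E
```

```text
pics
{'t': np.float64(0.1), 'qpos': array([-1.255,  0.6  , -0.003,  1.6  ,  0.002,  0.943, -0.08 ]), 'qvel': array([-0.001, -0.002,  0.   , -0.002, -0.   ,  0.001,  0.   ]), 'effort': array([ 6.0000e-03, -7.7799e+01,  1.5700e+00, -2.5863e+01,  1.3000e-02,
        5.0000e-03,  0.0000e+00]), 'ee_pos': array([0.277, 0.669, 0.25 ]), 'eef_rot': array([-3.14 ,  0.   ,  2.749]), 'ft_force': array([ 0.139, -0.141, -0.591]), 'wrist_torque': array([-0.045,  0.003, -0.037]), 'gripper_force': np.float64(0.0), 'gripper_width': np.float64(0.085)}
top [[0.0, -0.983, 0.185, 0.386], [-1.0, 0.002, 0.011, 0.002], [-0.011, -0.185, -0.983, 1.33], [0.0, 0.0, 0.0, 1.0]] 373.28690145845945
side [[0.691, -0.533, 0.488, 0.111], [-0.723, -0.501, 0.476, -0.423], [-0.009, -0.682, -0.732, 0.819], [0.0, 0.0, 0.0, 1.0]] 353.68072115384774
{'fx': 316.72087623992087, 'fy': 316.72087623992087, 'cx': 252.75455073406016, 'cy': 191.78807611122286, 'tool_from_camera': array([[ 3.35541344e-04, -9.61143728e-01, -2.76048222e-01,
         6.95027507e-02],
       [ 9.99999930e-01,  2.77024063e-04,  2.50975643e-04,
        -2.78954759e-04],
       [-1.64751665e-04, -2.76048287e-01,  9.61143754e-01,
        -1.22721645e-01],
       [ 0.00000000e+00,  0.00000000e+00,  0.00000000e+00,
         1.00000000e+00]])}
```

View pics/top0.png

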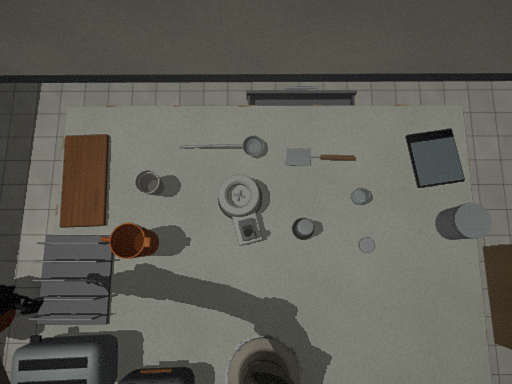

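View pics/side0.png

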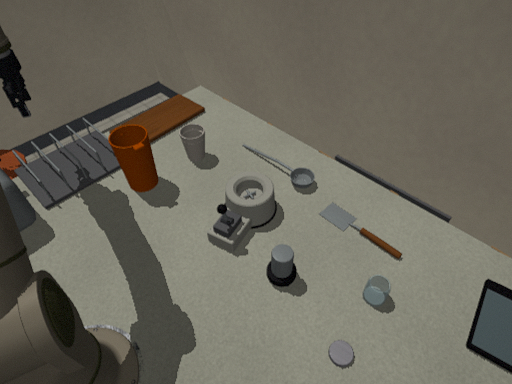

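The top view shows the cup at (304,229), the base tower at (240,195) with the drive cross visible, and the lever ball at about (249,232). The side view has the cup at (282,262), the well at (250,190) and the ball at (221,208).

```bash
python3 - <<'E'
from h import *
for n,cu,we,ba in(("top0",(304,229),(240,195),(249,232)),("side0",(282,255),(250,190),(221,208))):
    P=np.load(f"pics/{n}.npz")["P"]
    def near(c,w): return P[c[1]-w:c[1]+w,c[0]-w:c[0]+w].reshape(-1,3)
    q=near(cu,22); t=q[(q[:,2]>.1)&(q[:,2]<.12)]
    print(n,"cup top",len(t),t.mean(0).round(4),np.ptp(t,0).round(3), np.median(t[:,2]))
    q=near(we,32); t=q[(q[:,2]>.086)&(q[:,2]<.094)]
    from scipy.optimize import least_squares
    c0=np.nanmean(t,0)
    print("rim",len(t),c0.round(4),((t.min(0)+t.max(0))/2).round(4),np.ptp(t,0).round(3))
    q=near(ba,16); t=q[q[:,2]>.115]; print("ball",len(t),t.mean(0).round(4) if len(t) else 0,t.max(0).round(4) if len(t) else 0)
E
```

```text
top0 cup top 209 [ 0.4838 -0.1351  0.1088] [0.05  0.053 0.015] 0.10877032548117205
rim 714 [0.5943 0.0855 0.0894] [0.5955 0.0858 0.09  ] [0.138 0.135 0.008]
ball 52 [0.4626 0.0513 0.1432] [0.4733 0.062  0.1507]
side0 cup top 363 [ 0.4777 -0.1385  0.1083] [0.052 0.052 0.013] 0.108877907420185
rim 813 [0.5874 0.0813 0.089 ] [0.5629 0.0848 0.0898] [0.195 0.139 0.008]
ball 84 [0.4573 0.0469 0.1405] [0.4706 0.0595 0.1481]
```

Request:
move_arm([
  [0, 0, -40, 0],
  [-515, -419, -40, 60],
  [-515, -419, -40, 60],
  [-515, -419, -40, 60],
  [-515, -419, -40, 60],
  [-515, -419, -40, 60],
  [-515, -419, -40, 60],
  [-515, -419, -40, 60],
  [-515, -419, -40, 60],
  [-515, -419, -40, 60],
  [-515, -419, -40, 60],
  [-515, -419, -40, 60],
])

```text
t: 1.1
ee_pos: [0.4956, 0.2647, 0.2902]
eef_rot: [-3.141, 0.0, 1.702]
ft_force: [0.9, -0.4, 0.9]
gripper_width: 0.0854
gripper_force: 0.0
```

Request:
move_arm([
  [-191, 73, 0, 0],
  [-191, 73, 0, 0],
  [-191, 73, 0, 0],
  [-191, 73, 0, 0],
  [-191, 73, 0, 0],
  [-191, 73, 0, 0],
  [-191, 73, 0, 0],
])

```text
t: 1.68
ee_pos: [0.5931, 0.0838, 0.29]
eef_rot: [-3.141, 0.001, 1.697]
ft_force: [-1.2, 1.0, 0.4]
gripper_width: 0.0854
gripper_force: 0.0
```

```bash
python3 - <<'E'
from h import *
p,d,P,W=grab("wrist","well"); print(r.sense()["ee_pos"])
E
```

```text
[0.59242555 0.08600993 0.28989538]
```

View pics/well.png

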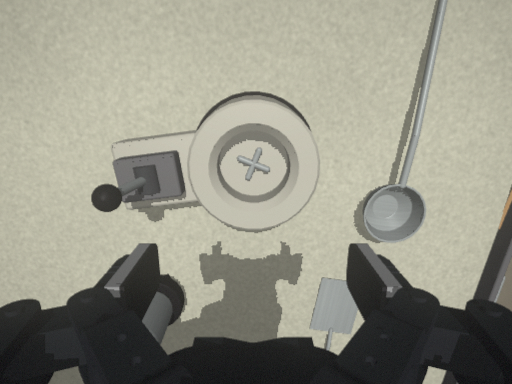

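The well centre is at about (253,164), with the drive cross at (254,163) turned roughly 20° in the image. The lever ball is at (107,198).

```bash
python3 - <<'E'
from h import *
from scipy.optimize import least_squares
f=np.load("pics/well.npz");P=f["P"];p=f["p"]
A=P[85:245,180:330].reshape(-1,3)
t=A[abs(A[:,2]-.0895)<.003]
def rob(g,rads):
    return g
def fit(t,r0):
    return least_squares(lambda c:np.hypot(t[:,0]-c[0],t[:,1]-c[1])-r0,t.mean(0)[:2],loss='soft_l1',f_scale=.001)
# boundary pixels of rim mask -> outer(70) & inner(47.3)
m=np.nan_to_num(abs(P[...,2]-.0895)<.003).astype(np.uint8); m[:85]=0;m[245:]=0;m[:,:185]=0;m[:,325:]=0
cs,_=cv2.findContours(m,cv2.RETR_CCOMP,cv2.CHAIN_APPROX_NONE)
for c in cs:
    if len(c)>100:
        q=P[c[:,0,1],c[:,0,0]]; s=least_squares(lambda x:np.hypot(q[:,0]-x[0],q[:,1]-x[1])-x[2],[.593,.085,.06],loss='soft_l1',f_scale=.001); print("circle",s.x.round(4),len(c),np.nanmedian(q[:,2]))
C=s.x[:2]
print("floor z",np.nanmedian(P[170:180,228:235,2]),np.nanmedian(P[150:180,225:285,2]))
B=P[140:190,225:285].reshape(-1,3); b=B[(B[:,2]>.0595)&(B[:,2]<.07)]; c=b[:,:2].mean(0)
print("drive",len(b),c.round(4),np.median(b[:,2]))
a=np.arctan2(b[:,1]-c[1],b[:,0]-c[0]); rr=np.hypot(*(b[:,:2]-c).T); k=rr>.008
print("drive ang mod90",np.degrees(np.angle(np.mean(np.exp(4j*a[k])))/4))
B=P[175:225,85:130].reshape(-1,3); b=B[B[:,2]>.11]
s=least_squares(lambda x:np.linalg.norm(b-x,axis=1)-.013,b.mean(0)-[0,0,.005],loss='soft_l1',f_scale=.001);print("ball",len(b),s.x.round(4))
print("dir",np.arctan2(*(C-s.x[:2])[::-1]),np.hypot(*(C-s.x[:2])))
# deck
g=P[120:220,100:205].reshape(-1,3); g=g[abs(g[:,2]-.045)<.004]; 
h=cv2.minAreaRect((g[:,:2]*1000).astype(np.float32)); print("deck",h)
E
```

```text
circle [0.5935 0.0856 0.0684] 402 0.0874311470560738
circle [0.5936 0.0854 0.0449] 310 0.08716453276540537
floor z 0.0529539617929706 0.05328860670440452
drive 426 [0.5946 0.0832] 0.062378364376927065
drive ang mod90 -17.79956614956869
ball 757 [0.462  0.0513 0.1338]
dir 0.2536790844428902 0.13595747120575108
deck ((483.0455322265625, 57.0283088684082), (98.93412017822266, 82.68729400634766), 14.511358261108398)
```

Request:
move_arm([
  [-206, -139, 0, 23],
  [-206, -139, 0, 23],
  [-206, -139, 0, 23],
  [-206, -139, 0, 23],
  [-206, -139, 0, 23],
  [-206, -139, 0, 23],
  [-206, -139, 0, 23],
  [-206, -139, 0, 23],
  [-206, -139, 0, 23],
])

```text
t: 2.48
ee_pos: [0.482, -0.134, 0.2903]
eef_rot: [-3.142, -0.001, 1.302]
ft_force: [0.4, 0.8, -0.4]
gripper_width: 0.0856
gripper_force: 0.0
```

```bash
cat > cup.py <<'E'
from h import *
from scipy.optimize import least_squares
import sys
p,d,P,W=grab("wrist",sys.argv[1]); s=r.sense();print(s["ee_pos"],s["eef_rot"],s["qpos"].round(2))
near=np.hypot(P[...,0]-.481,P[...,1]+.137)<.05
for z,r0 in((.1085,.027),(.033,.038)):
    m=(near&(abs(P[...,2]-z)<.004)).astype(np.uint8)
    t=P[m>0]; print(z,len(t),np.median(t[:,2]))
    if z>.1:
        cs,_=cv2.findContours(m,cv2.RETR_EXTERNAL,cv2.CHAIN_APPROX_NONE); c=max(cs,key=len); q=P[c[:,0,1],c[:,0,0]]
        x=least_squares(lambda x:np.hypot(q[:,0]-x[0],q[:,1]-x[1])-x[2],[.481,-.137,.027],loss='soft_l1',f_scale=.001).x
        print("top",x.round(4),t.mean(0).round(4),c[:,0].mean(0))
        C=x[:2]
M=Ro.from_euler('xyz',s["eef_rot"]).as_matrix()
print("tool delta to cup mm",(M.T@(np.r_[C,.085]-s["ee_pos"])*1000).round(1))
E
python3 cup.py cupw
```

```text
[ 0.48227945 -0.13366723  0.29020471] [-3.14148789e+00 -7.26591105e-04  1.30327023e+00] [-0.22  0.3   0.5   2.08 -0.2   0.8   0.13]
0.1085 2113 0.10874704664055179
top [ 0.4828 -0.1357  0.0256] [ 0.4831 -0.1349  0.1086] [253.36912752 174.72483221]
0.033 899 0.03284279677933816
tool delta to cup mm [ -2.    1.1 205.2]
```

View pics/cupw.png

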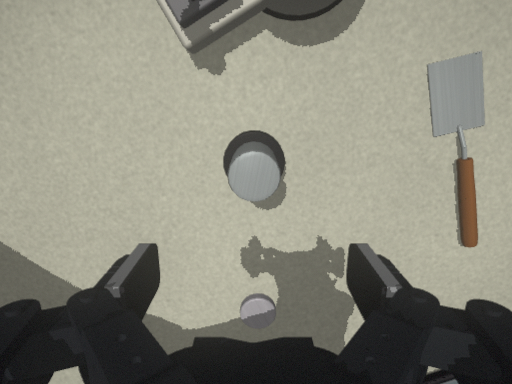

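The cup top is at (254,175), with the well clear of other objects. I'll go down and grip.

Request:
move_arm([
  [-2, 1, 40, 0],
  [-2, 1, 80, 0],
  [-2, 1, 120, 0],
  [-2, 1, 155, 0],
  [-2, 1, 185, 0],
  [-2, 1, 208, 0],
  [-2, 1, 208, 0],
  [-2, 1, 208, 0],
])

```text
t: 3.2
ee_pos: [0.482, -0.1365, 0.0814]
eef_rot: [-3.139, -0.0, 1.302]
ft_force: [0.2, -0.3, 0.6]
gripper_width: 0.0856
gripper_force: 0.0
```

Request:
move_arm([
  [0, 0, 0, 0],
  [0, 0, 0, 0],
  [0, 0, 0, 0],
  [0, 0, 0, 0],
  [0, 0, 0, 0],
  [0, 0, 0, 0],
  [0, 0, 0, 0],
  [0, 0, 0, 0],
], jaw=45, newtons=80)

```text
t: 3.87
ee_pos: [0.4829, -0.1377, 0.0841]
eef_rot: [3.139, -0.001, 1.301]
ft_force: [-2.0, 1.0, 7.0]
gripper_width: 0.0526
gripper_force: 81.9
```

Request:
move_arm([
  [0, 0, -20, 0],
  [0, 0, -50, 0],
  [0, 0, -90, 0],
  [0, 0, -120, 0],
  [0, 0, -140, 0],
  [0, 0, -140, 0],
  [0, 0, -140, 0],
])

```text
t: 4.45
ee_pos: [0.4825, -0.1375, 0.2238]
eef_rot: [3.138, -0.001, 1.301]
ft_force: [0.1, 0.4, -3.9]
gripper_width: 0.0527
gripper_force: 84.4
```

```bash
python3 - <<'E'
from h import *
s=r.sense();M=Ro.from_euler('xyz',s["eef_rot"]).as_matrix()
print(s["gripper_width"],s["gripper_force"],s["ft_force"],s["ee_pos"])
print((M.T@(np.r_[.5935,.0855,.222]-s["ee_pos"])*1000).round(1))
E
```

```text
0.05270366299522644 84.39480185508728 [ 0.0579118   0.41508163 -3.92775846] [ 0.4825045  -0.13747389  0.22382994]
[244.5  47.6   2.3]
```

Request:
move_arm([
  [40, 8, 0, 0],
  [80, 16, 0, 0],
  [120, 24, 0, 0],
  [160, 32, 0, 0],
  [200, 39, 0, 0],
  [230, 45, 0, 0],
  [243, 47, 0, 0],
  [243, 47, 0, 0],
  [243, 47, 0, 0],
])

```text
t: 5.2
ee_pos: [0.5914, 0.0839, 0.2208]
eef_rot: [-3.139, 0.002, 1.301]
ft_force: [-0.1, -0.7, -2.6]
gripper_width: 0.0522
gripper_force: 84.4
```

```bash
python3 - <<'E'
from h import *
from scipy.optimize import least_squares
p,d,P,W=grab("wrist","over");s=r.sense();print(s["ee_pos"],s["eef_rot"],s["qpos"].round(2))
M=Ro.from_euler('xyz',s["eef_rot"]).as_matrix()
L=(P-s["ee_pos"])@M  # tool coords
near=np.hypot(L[...,0],L[...,1])<.06
# collar top at tool z ~ .048
m=near&(abs(L[...,2]-.047)<.006); t=L[m]; print("collar pts",len(t),np.median(t,0).round(4),t.min(0).round(4),t.max(0).round(4))
m=near&(abs(L[...,2]+.028)<.006)&(abs(L[...,1])<.03); t=L[m]; print("top pts",len(t),t.min(0).round(4),t.max(0).round(4))
q,dd,Q,_=grab("top","over_top")
n=np.hypot(Q[...,0]-.5935,Q[...,1]-.0855)
E
```

```text
[0.59122789 0.08256683 0.22119535] [-3.13982130e+00  1.69560129e-03  1.29954020e+00] [-0.55  0.52  0.47  1.95 -0.33  0.75 -0.16]
collar pts 3664 [ 0.0254 -0.0013  0.0515] [-0.0064 -0.0378  0.0411] [0.0398 0.0366 0.053 ]
top pts 12814 [-0.0156 -0.03   -0.034 ] [ 0.0286  0.0299 -0.022 ]
```

View pics/over.png

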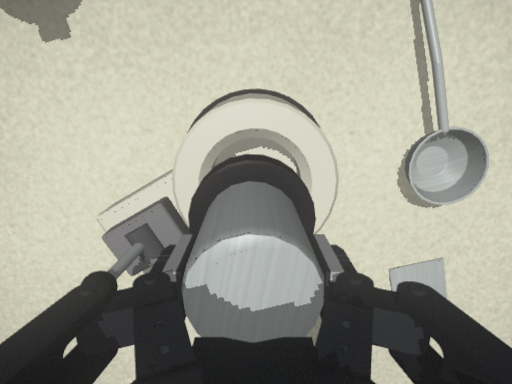

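Request:
move_arm([
  [1, 1.5, 15, 0],
  [1, 1.5, 30, 0],
  [1, 1.5, 42, 0],
  [1, 1.5, 52, 0],
  [1, 1.5, 60, 0],
  [1, 1.5, 65, 0],
  [1, 1.5, 68, 0],
  [1, 1.5, 70, 0],
  [1, 1.5, 70, 0],
])

```text
t: 6.05
ee_pos: [0.594, 0.0842, 0.1522]
eef_rot: [3.142, 0.0, 1.3]
ft_force: [-0.1, 0.5, -2.4]
gripper_width: 0.0525
gripper_force: 84.4
```

Request:
move_arm([
  [0, 0, 2, 0],
  [0, 0, 4, 0],
  [0, 0, 6, 0],
  [0, 0, 7, 0],
  [0, 0, 7, 0],
])

```text
t: 6.47
ee_pos: [0.5945, 0.0844, 0.1476]
eef_rot: [3.14, -0.002, 1.3]
ft_force: [-5.5, 0.9, 21.7]
gripper_width: 0.0525
gripper_force: 87.4
```

Request:
move_arm([
  [0, 0, 1, 3],
  [0, 0, 1, 6],
  [0, 0, 1, 9],
  [0, 0, 1, 12],
  [0, 0, 1, 15],
  [0, 0, 1, 18],
  [0, 0, 1, 21],
  [0, 0, 1, 21],
])

```text
t: 7.13
ee_pos: [0.5947, 0.0847, 0.1473]
eef_rot: [3.141, -0.004, 0.931]
ft_force: [-6.6, 1.8, 30.6]
gripper_width: 0.0528
gripper_force: 87.4
```

```bash
python3 - <<'E'
from h import *
s=r.sense();print({k:np.round(s[k],4) for k in("ee_pos","eef_rot","ft_force","wrist_torque","qpos")})
E
```

```text
{'ee_pos': array([0.5947, 0.0847, 0.1473]), 'eef_rot': array([ 3.141 , -0.0036,  0.931 ]), 'ft_force': array([-6.6204,  1.807 , 30.6051]), 'wrist_torque': array([ 0.3446,  1.8851, -0.1508]), 'qpos': array([-0.5635,  0.6334,  0.5012,  2.0022, -0.5097,  0.6273, -0.3634])}
```

Request:
move_arm([
  [-0.5, -0.6, 0, 3],
  [-0.5, -0.6, 0, 6],
  [-0.5, -0.6, 0, 9],
  [-0.5, -0.6, 0, 12],
  [-0.5, -0.6, 0, 15],
  [-0.5, -0.6, 0, 18],
  [-0.5, -0.6, 0, 21],
  [-0.5, -0.6, 0, 21],
])

```text
t: 7.8
ee_pos: [0.5932, 0.0845, 0.1443]
eef_rot: [3.141, -0.0, 0.565]
ft_force: [-0.6, -0.7, -0.9]
gripper_width: 0.0529
gripper_force: 84.8
```

The force vanished and z dropped, so the drive has caught. I'll push it down home.

Request:
move_arm([
  [0, 0, 2, 0],
  [0, 0, 4, 0],
  [0, 0, 6, 0],
  [0, 0, 8, 0],
  [0, 0, 8, 0],
])

```text
t: 8.22
ee_pos: [0.5935, 0.0843, 0.1382]
eef_rot: [-3.14, -0.002, 0.568]
ft_force: [-6.0, 2.6, 22.0]
gripper_width: 0.0525
gripper_force: 86.9
```

```bash
python3 - <<'E'
from h import *
s=r.sense();print({k:np.round(s[k],4) for k in("ee_pos","eef_rot","ft_force","wrist_torque","qpos")})
E
```

```text
{'ee_pos': array([0.5935, 0.0843, 0.1382]), 'eef_rot': array([-3.1402e+00, -2.1000e-03,  5.6780e-01]), 'ft_force': array([-6.0301,  2.6294, 22.0427]), 'wrist_torque': array([ 0.2171,  1.3677, -0.0029]), 'qpos': array([-0.6176,  0.6696,  0.593 ,  2.0131, -0.622 ,  0.6421, -0.6138])}
```

Request:
move_arm([
  [0, 0, -2, 0],
  [0, 0, -2, 0],
  [0, 0, -2, 0],
])

```text
t: 8.47
ee_pos: [0.5933, 0.0841, 0.1383]
eef_rot: [3.141, -0.0, 0.567]
ft_force: [-1.1, 1.0, 3.4]
gripper_width: 0.0527
gripper_force: 84.6
```

Request:
move_arm([
  [0, 0, 0, 0],
  [0, 0, 0, 0],
  [0, 0, 0, 0],
  [0, 0, 0, 0],
  [0, 0, 0, 0],
  [0, 0, -20, 0],
  [0, 0, -50, 0],
  [0, 0, -90, 0],
  [0, 0, -120, 0],
  [0, 0, -120, 0],
], jaw=80)

```text
t: 9.3
ee_pos: [0.5958, 0.0835, 0.2639]
eef_rot: [3.139, -0.007, 0.566]
ft_force: [-0.0, -0.9, 0.1]
gripper_width: 0.08
gripper_force: 0.0
```

```bash
cat > chk.py <<'E'
from h import *
from scipy.optimize import least_squares
import sys
s=r.sense();print(s["ee_pos"].round(4),s["eef_rot"].round(4),s["qpos"].round(2))
for n in("wrist","top","side"):
    p,d,P,W=grab(n,sys.argv[1]+n)
    D=np.hypot(P[...,0]-.5935,P[...,1]-.0855)
    t=P[(D<.035)&(P[...,2]>.15)&(P[...,2]<.19)]
    if len(t): print(n,"cup",len(t),np.percentile(t[:,2],[10,50,95]).round(4),np.median(t,0).round(4))
    ax=np.array([np.cos(.254),np.sin(.254)]); u=(P[...,:2]-[.5935,.0855])@ax; v=(P[...,:2]-[.5935,.0855])@[-ax[1],ax[0]]
    m=(u>-.17)&(u<-.06)&(abs(v)<.02)&(P[...,2]>.118)&(P[...,2]<.155)
    b=P[m]
    if len(b)>20:
        x=least_squares(lambda x:np.linalg.norm(b-x,axis=1)-.013,b.mean(0)-[0,0,.005],loss='soft_l1',f_scale=.001).x
        e=x[:2]-[.5935,.0855]; print(n,"ball",len(b),x.round(4),"u,v",e@ax,e@[-ax[1],ax[0]],"range u",u[m].min(),u[m].max())
E
python3 chk.py rel
```

```text
[0.5958 0.0835 0.2639] [ 3.1387 -0.0075  0.5664] [-0.73  0.53  0.75  1.91 -0.46  0.88 -0.75]
wrist cup 3835 [0.1609 0.1627 0.164 ] [0.5967 0.0869 0.1627]
wrist ball 655 [0.4621 0.0514 0.1338] u,v -0.13571739116624862 -4.01999719856111e-05 range u -0.14438173582763178 -0.12222119373211725
top cup 110 [0.1586 0.1628 0.1664] [0.5853 0.0773 0.1628]
top ball 50 [0.464  0.0513 0.1346] u,v -0.13396173771664288 -0.000524027819879422 range u -0.14665374441839094 -0.12303644428313595
side cup 262 [0.1548 0.1627 0.1651] [0.5865 0.0803 0.1627]
side ball 82 [0.4602 0.052  0.1346] u,v -0.13744155198313518 0.0010545632917684658 range u -0.15197092864059036 -0.126447130496797
```

View pics/relwrist.png

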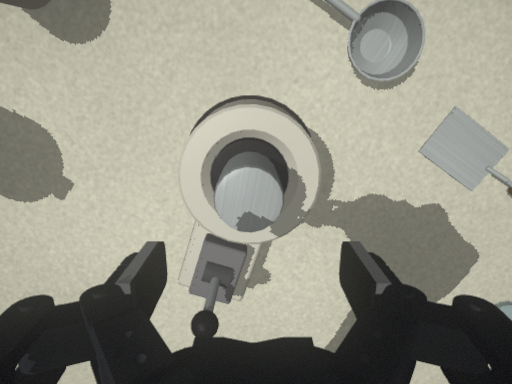

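The cup is seated, with its top at 163.5 mm; riding too high would put it at 174. The lever ball is at (205,323) in this picture. Next I'll shut the gripper and go behind the ball.

Request:
move_arm([
  [-40, -14, 0, 6],
  [-80, -27, 0, 12],
  [-120, -41, 0, 18],
  [-150, -51, 0, 18],
  [-165, -56, 0, 18],
  [-165, -56, 0, 18],
  [-165, -56, 0, 18],
  [-165, -56, 0, 18],
  [-165, -56, 0, 18],
], jaw=0, newtons=40)

```text
t: 10.2
ee_pos: [0.425, 0.043, 0.2581]
eef_rot: [3.14, -0.0, 0.254]
ft_force: [-0.5, 0.2, -1.2]
gripper_width: 0.0001
gripper_force: 0.0
```

```bash
cat > uv.py <<'E'
from h import *
s=r.sense();print({k:np.round(s[k],4) for k in("ee_pos","eef_rot","ft_force","qpos","gripper_width")})
ax=np.array([np.cos(.254),np.sin(.254)]);e=s["ee_pos"][:2]-[.5935,.0855];print("tcp u,v",e@ax,e@[-ax[1],ax[0]])
E
python3 uv.py
```

```text
{'ee_pos': array([0.425 , 0.043 , 0.2581]), 'eef_rot': array([ 3.1405e+00, -1.0000e-04,  2.5350e-01]), 'ft_force': array([-0.4866,  0.1612, -1.2016]), 'qpos': array([-0.9448,  0.3371,  0.9478,  2.2758, -0.4236,  0.709 , -1.0124]), 'gripper_width': np.float64(0.0001)}
tcp u,v -0.17372355249795585 0.0012121245839450084
```

Request:
move_arm([
  [-1, 0, 30, 0],
  [-1, 0, 60, 0],
  [-1, 0, 90, 0],
  [-1, 0, 110, 0],
  [-1, 0, 122, 0],
  [-1, 0, 122, 0],
  [-1, 0, 122, 0],
])

```text
t: 10.78
ee_pos: [0.4234, 0.042, 0.1357]
eef_rot: [3.141, 0.002, 0.252]
ft_force: [-0.0, 0.1, 0.6]
gripper_width: -0.0
gripper_force: 0.0
```

```bash
python3 uv.py; python3 chk.py pre
```

```text
{'ee_pos': array([0.4234, 0.042 , 0.1357]), 'eef_rot': array([3.1412e+00, 1.7000e-03, 2.5190e-01]), 'ft_force': array([-0.03  ,  0.1277,  0.6009]), 'qpos': array([-0.635 ,  0.5272,  0.5826,  2.3943, -0.7773,  0.4049, -0.7005]), 'gripper_width': np.float64(-0.0)}
tcp u,v -0.1755638413992669 0.0006122244014029072
[0.4234 0.042  0.1357] [3.1412e+00 1.7000e-03 2.5190e-01] [-0.63  0.53  0.58  2.39 -0.78  0.4  -0.7 ]
wrist ball 5355 [0.4492 0.048  0.1404] u,v -0.14911820855662958 -4.829332423620001e-05 range u -0.16991518032919734 -0.12298662928170741
top cup 222 [0.1582 0.1626 0.1662] [0.5948 0.0844 0.1626]
side cup 263 [0.1552 0.1626 0.165 ] [0.5871 0.0804 0.1626]
```

Request:
move_arm([
  [5, 0, 0, 0],
  [10, 0, 0, 0],
  [15, 0, 0, 0],
  [20, 0, 0, 0],
  [25, 0, 0, 0],
  [30, 0, 0, 0],
  [35, 0, 0, 0],
  [40, 0, 0, 0],
  [44, 0, 0, 0],
  [48, 0, 0, 0],
  [50, 0, 0, 0],
  [50, 0, 0, 0],
])

```text
t: 11.93
ee_pos: [0.472, 0.0551, 0.1362]
eef_rot: [3.141, -0.0, 0.253]
ft_force: [0.4, -0.4, -0.7]
gripper_width: 0.0002
gripper_force: 0.0
```

Request:
move_arm([
  [2, 0, 0, 0],
  [4, 0, 0, 0],
  [6, 0, 0, 0],
  [8, 0, 0, 0],
  [8, 0, 0, 0],
])

```text
t: 12.35
ee_pos: [0.4774, 0.0567, 0.136]
eef_rot: [-3.141, 0.003, 0.253]
ft_force: [-6.6, -0.9, 3.8]
gripper_width: 0.0001
gripper_force: 3.2
```

Request:
move_arm([
  [1, 0, 0, 0],
  [2, 0, 0, 0],
  [2, 0, 0, 0],
])

```text
t: 12.6
ee_pos: [0.4777, 0.0567, 0.136]
eef_rot: [-3.14, 0.006, 0.252]
ft_force: [-11.5, -3.3, 8.1]
gripper_width: 0.0
gripper_force: 5.9
```

```bash
python3 uv.py; python3 chk.py push
```

```text
{'ee_pos': array([0.4777, 0.0567, 0.136 ]), 'eef_rot': array([-3.1398,  0.0058,  0.252 ]), 'ft_force': array([-11.5041,  -3.3409,   8.0756]), 'qpos': array([-0.6608,  0.582 ,  0.6277,  2.2736, -0.7389,  0.5014, -0.7585]), 'gripper_width': np.float64(0.0)}
tcp u,v -0.1193340287341703 0.001276480381140868
[0.4777 0.0567 0.136 ] [-3.1398  0.0058  0.252 ] [-0.66  0.58  0.63  2.27 -0.74  0.5  -0.76]
wrist cup 1899 [0.1523 0.1588 0.1624] [0.5695 0.079  0.1588]
wrist ball 4914 [0.4968 0.0604 0.1347] u,v -0.09992168933196381 -2.5507403517843405e-05 range u -0.13021188811611653 -0.08241501997463552
top cup 143 [0.159  0.1622 0.1665] [0.6016 0.0813 0.1622]
side cup 264 [0.1548 0.1624 0.165 ] [0.5872 0.0807 0.1624]
side ball 88 [0.4752 0.0556 0.1369] u,v -0.12201811300545554 0.0008289776570347178 range u -0.13351992489477751 -0.08900008438943117
```

Firm end stop: the TCP stalls at u=-0.119 as predicted. I'll back off, rise clear and check.

Request:
move_arm([
  [-10, 0, 0, 0],
  [-30, 0, 0, 0],
  [-45, 0, 0, 0],
  [-50, 0, -20, 0],
  [-50, 0, -60, 0],
  [-50, 0, -100, 0],
  [-50, 0, -140, 0],
  [-50, 0, -140, 0],
  [-50, 0, -140, 0],
])

```text
t: 13.5
ee_pos: [0.4338, 0.046, 0.278]
eef_rot: [-3.14, -0.005, 0.255]
ft_force: [-0.1, -0.4, -0.8]
gripper_width: 0.0001
gripper_force: 0.0
```

```bash
python3 chk.py fin
```

```text
[0.4338 0.046  0.278 ] [-3.14   -0.0052  0.2553] [-0.99  0.32  1.    2.24 -0.4   0.76 -1.04]
wrist cup 20 [0.1504 0.1513 0.1527] [0.5685 0.0781 0.1513]
wrist ball 808 [0.501  0.0613 0.1317] u,v -0.09557448637286085 -0.00015175068076198772 range u -0.10778195552215716 -0.08276510405330786
top cup 221 [0.1594 0.1629 0.1675] [0.5947 0.0842 0.1629]
side cup 262 [0.1552 0.1625 0.1649] [0.5867 0.0804 0.1625]
side ball 80 [0.499  0.0615 0.132 ] u,v -0.09748693797180054 0.0004751729061189238 range u -0.11039260496749606 -0.08854252769189914
```

View pics/finside.png

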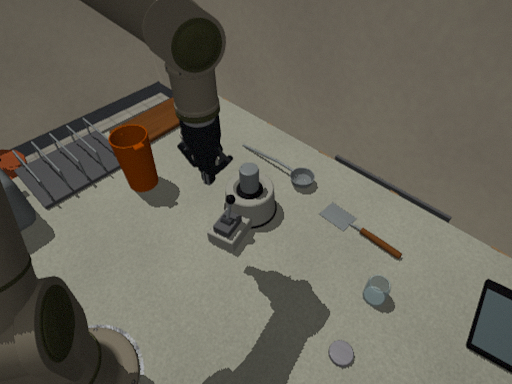

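View pics/finwrist.png

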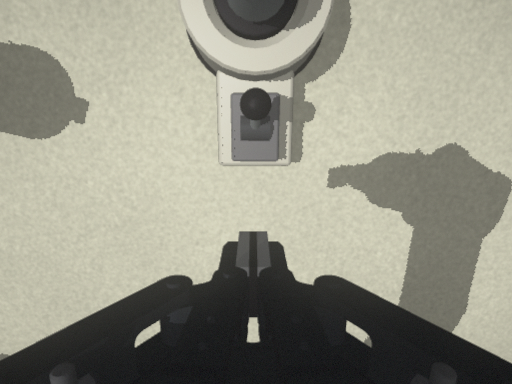

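The lever ball, at (256,104) in the wrist view, is at u=-0.096, which is the locked position. The cup sits seated at (249,180) in the side view, and the bystanders have not moved.

```bash
python3 -c "
from cell import r
print(r.hand_in())"
```

```text
the job is handed in; nothing more can be done
None
```

The milling cup is seated fully home on its drive, the lock lever is over at its end stop, the gripper is clear, nothing else on the worktop was touched, and the job was handed in at about 14 s.

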